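# Closing up the flower bench: pile apart, each lid on its pot, board on the press

### The job

It is closing time at the flower bench: take the pile of wooden pieces apart and put each lid (round, square, oblong) on the terracotta pot of its own shape, lying flat, centred and squared up so that it covers the opening, and thread the board with two holes down over the two pins of the flower press until it lies flat on the blotters; one of the pieces lies by itself, and it has its place too. Do not knock over or push away the glass votive cup that stands among them.

Things in the scene. Friction and masses are not known exactly. Their poses are not given: they have to be found in the camera images.
- round_lid_mid (a point): Round plain wooden lid, a flat disc 52 mm in diameter and 14 mm thick, about 30 g; always the top of the pile at the start. The point is its centre, half-way up (7 mm above its underside); z is its axis, upwards.
- square_lid_mid (a point): Square plain wooden lid, 64 x 64 mm and 14 mm thick, about 45 g; always in the pile, just under the round lid. The point is its centre, half-way up; x and y run along its sides, z up.
- oblong_lid_mid (a point): Oblong plain wooden lid, 100 mm (along its x) by 50 mm (along its y), 14 mm thick, about 50 g, without holes; it is either the bottom of the pile or lies alone on the table. The point is its centre, half-way up; z up. Its two ends are alike.
- press_board_mid (a point): Plywood board of the flower press, 120 mm (along its x) by 56 mm (along its y), 14 mm thick, about 70 g, with two through holes 12 mm in diameter on its long centre line, 44 mm either side of the centre; it is either the bottom of the pile or lies alone on the table. The point is its centre, half-way up; z up. Its two ends are alike.
- round_pot_seat (a point): Small round terracotta pot, 50 mm in diameter and 55 mm high, wall 7 mm. Fixed, does not move. The point is the centre of the pot's open top, level with its rim; z up. The round lid lies on this rim.
- square_pot_seat (a point): Square terracotta pot, 62 x 62 mm and 48 mm high, wall 9 mm. Fixed, does not move. The point is the centre of the pot's open top, level with its rim; z up. x and y run along its sides. The square lid lies on this rim, either side to either side.
- oblong_pot_seat (a point): Oblong terracotta pot, 98 mm (along its x) by 48 mm (along its y), 40 mm high, wall 9 mm. Fixed, does not move. The point is the centre of the pot's open top, level with its rim; z up. The oblong lid lies on this rim, long way along x, either end first.
- press_seat (a point): Flower press, fixed: plywood base 136 (x) x 72 (y) x 18 mm, on it blotters 72 x 50 x 12 mm, and two upright steel pins 8 mm thick, 44 mm either side of the centre along x, their tapered tips 66 mm above the table. The point is the centre of the blotters' top, 30 mm above the table; z up. The press board goes down over both pins and lies on the blotters, either end first.
- votive_mid (a point): Clear glass votive cup, 50 mm in diameter at the rim and 55 mm high, 0.15 kg, standing loose among the pots, to be left alone. The point is its centre, half-way up; z up.

How it is judged (in metres and radians):
At the end, for the whole second after the job is handed in: Each lid flat on the rim of the pot of its shape, centred within 8 mm, square and oblong turned to match within 0.2 rad; press board over both pins, flat on the blotters, within 5 mm and 0.08 rad of the press; all released and at rest (horizontal distance between round_lid_mid and round_pot_seat below 0.008 m and z of round_lid_mid in the frame of round_pot_seat between 0.003 and 0.011 m and angle between each of round_lid_mid, square_lid_mid, oblong_lid_mid, press_board_mid's own z axis and vertical below 0.1 rad and linear speed of each of round_lid, square_lid, oblong_lid, press_board below 0.02 m/s and horizontal distance between square_lid_mid and square_pot_seat below 0.008 m and z of square_lid_mid in the frame of square_pot_seat between 0.003 and 0.011 m and horizontal distance between oblong_lid_mid and oblong_pot_seat below 0.008 m and z of oblong_lid_mid in the frame of oblong_pot_seat between 0.003 and 0.011 m and horizontal distance between press_board_mid and press_seat below 0.005 m and z of press_board_mid in the frame of press_seat between 0.003 and 0.011 m and (angle between the x axis of square_lid_mid and the x axis of square_pot_seat, either way round below 0.2 rad or angle between the x axis of square_lid_mid and the y axis of square_pot_seat, either way round below 0.2 rad) and angle between the x axis of oblong_lid_mid and the x axis of oblong_pot_seat, either way round below 0.2 rad and angle between the x axis of press_board_mid and the x axis of press_seat, either way round below 0.08 rad); the robot touches nothing.
It fails at once if the glass votive cup is knocked over or pushed more than 30 mm (angle between votive_mid's own z axis and vertical above 0.5 rad or distance of votive_mid from where it was at the start of the episode above 0.03 m).
It also fails if it takes over 136 s, if anything falls off the work surface, if the arm or the gripper's body presses on something with over 40 N, if the wrist force passes 120 N, or if a joint passes its speed limit or range.

### The arm

A 7-joint arm with a two-finger parallel gripper is mounted at the origin on the work surface. World frame = base frame: x ahead of the robot, y to its left, z up, the work surface at z = 0. Lengths are in m, angles in degrees, forces in N, time in s.
With the tool pointing down it reaches from about 0.425 to 0.925 m from the base axis. Payload 6.8 kg.
Tool frame: the origin (TCP) lies midway between the tips of the shut fingers; the grasp point (between the pads) lies 19 mm behind it (ctrl.grip_depth is the distance from the TCP to the grasp point, in m); z points along the fingers, y is the line along which they close (so a half turn about z gives the same grasp; the last joint's range is limited). The gripper opens to 88 mm and grips with 3 to 60 N. Pads are 20 mm wide; open, the fingers measure 115 mm over their backs; the gripper's body (75 mm by 178 mm) begins 61 mm behind the grasp point.
Start: joints at [64.739, 27.33, 1.283, 89.118, -0.659, 63.558, -4.761], TCP at [0.221, -0.638, 0.223] pointing down, gripper open.
Joint ranges: [-169.35, 169.35], [-19.33, 120.38], [-80.79, 83.38], [13.8, 139.57], [-78.32, 258.32], [9.67, 109.79], [-169.56, 169.56]. Speed limits (degrees/s): [136.94, 136.94, 180, 180, 180, 180, 180].

### API

Orientations are given as a 3x3 rotation matrix whose columns are the frame's x, y, z axes.
In Python, from bench import ctrl gives the robot as it stands.
- The arm moves only by the tool apply_moves, never from a script. Its argument "commands" is text: rows parted by semicolons, each of 7 numbers parted by spaces: the shift along the world's x, y, z in cm, then the turn, a rotation vector about the world's x, y, z in rad, then the finger opening in cm, from 0 to 8.78. In form: dx dy dz wx wy wz claw; .... A call has 1 to 10 rows; each row shifts and turns the commanded pose from where the row before left it; what a row does not reach is not made up. A row lasts 1/12 s, in which the tool goes at most 41.7 mm and 7.16 degrees, less where a joint would pass 70% of its speed; a pose out of reach is approached as far as the arm can. A call is refused whole if a number of a shift passes 4.17 or a number of a turn 0.125, either way. A call with a gripper value outside its range is refused whole. The fingers move at their own pace and stop on an object; "squeeze" is the grip in N (left out, the last holds). Time passes only in rows, so rows that do not move let the fingers close. It gives the time, the measured TCP pose, the force, the opening and the grip force at its end, in the units of the state.
- ctrl.observe(): the state, without advancing time (a new reading comes with each control period).
- ctrl.camera(name): name is "side" or "top" or "wrist"; returns a dict with "img" (384x512x3 uint8, blue, green, red), "K" (3x3 intrinsics, pixels), "dist_coeffs" ([k1, k2, p1, p2, k3] as OpenCV has them; the pictures are not rectified), "world_to_cam" (4x4, takes a point from world to camera coordinates). Camera axes: x right, y down, z forward; pixel columns grow to the right and rows downward; lengths in m; the calibration is good to about 2 mm. A picture is of the moment at which its call begins. There is no depth.
- ctrl.job_done(): hands the job in; it is judged then, once.
The state is a dict: "clock": time; "joint_positions": joint angles; "qvel": joint speeds; "joint_torque": joint torques, N m; "eef_pos": TCP position; "ee_rot": TCP orientation; "wrist_force": force on the tool from outside, world axes, zero at the start; "torque": the same for the moment, N m; "opening": finger opening in m; "gripper_force": force on a finger pad.
Only numpy, scipy, OpenCV 4.12 (cv2) and the standard library are available. Lean on these libraries where they do the work, as an engineer would, in place of code of your own. Each camera call takes 0.05 s, during which the arm holds its last target. There are 200 camera calls.

## Working session

There is one attempt and no reset: what is moved stays moved. The work goes in short steps, Python scripts to look and compute and a tool call to move; the robot and the scene stay as the last step left them, time stands still between calls to the robot, and variables do not carry over. Pictures are saved under pics/ and viewed, at most 14 in all, crops included, and the job is handed in when it is done.

Besides the shell and the picture viewer there is one more tool, called after "Call:" as name(argument=value, ...) on one line, values as JSON. apply_moves: Moves the arm, as the interface text tells. Its arguments: {"type":"object","properties":{"commands":{"type":"string"},"squeeze":{"type":"number"}},"required":["commands"]}

```bash
ls; mkdir -p pics; python3 - <<'E'
from bench import ctrl
import cv2,numpy as np
o=ctrl.observe(); print({k:np.round(v,3).tolist() for k,v in o.items()}, ctrl.grip_depth)
for n in ("top","side"):
    c=ctrl.camera(n); cv2.imwrite(f"pics/{n}0.png",c["img"]); 
    cv2.imwrite(f"pics/{n}0b.png",cv2.resize(c["img"],(800,600),interpolation=cv2.INTER_CUBIC))
    print(n,c["K"].tolist(),c["dist_coeffs"],np.round(c["world_to_cam"],4).tolist())
E
```

```text
pics
{'clock': 0.0, 'joint_positions': [64.741, 27.374, 1.28, 89.176, -0.659, 63.558, -4.762], 'qvel': [0.061, 0.09, 0.063, 0.111, -0.01, 0.06, -0.014], 'joint_torque': [0.0, -58.285, 1.535, -27.261, -0.054, 0.017, 0.0], 'eef_pos': [0.22, -0.637, 0.222], 'ee_rot': [[0.945, 0.327, -0.001], [0.327, -0.945, 0.002], [-0.0, -0.002, -1.0]], 'wrist_force': [0.525, 0.172, -0.375], 'torque': [-0.005, 0.027, -0.034], 'gripper_force': 0.0, 'opening': 0.087} 0.0187
top [[395.954460708404, 0.0, 255.34530506812246], [0.0, 395.954460708404, 191.05076318308585], [0.0, 0.0, 1.0]] [-0.05975666  0.          0.          0.          0.        ] [[0.0265, -0.9996, -0.0114, -0.0045], [-0.9823, -0.0239, -0.1856, 0.5389], [0.1853, 0.0161, -0.9826, 0.8538], [0.0, 0.0, 0.0, 1.0]]
side [[360.8008704432639, 0.0, 254.29482929750273], [0.0, 360.8008704432639, 188.23156172435873], [0.0, 0.0, 1.0]] [-0.11596345  0.          0.          0.          0.        ] [[0.9065, -0.4221, -0.0065, -0.5003], [-0.2637, -0.554, -0.7897, 0.2002], [0.3297, 0.7176, -0.6135, 0.5405], [0.0, 0.0, 0.0, 1.0]]
```

View pics/top0b.png

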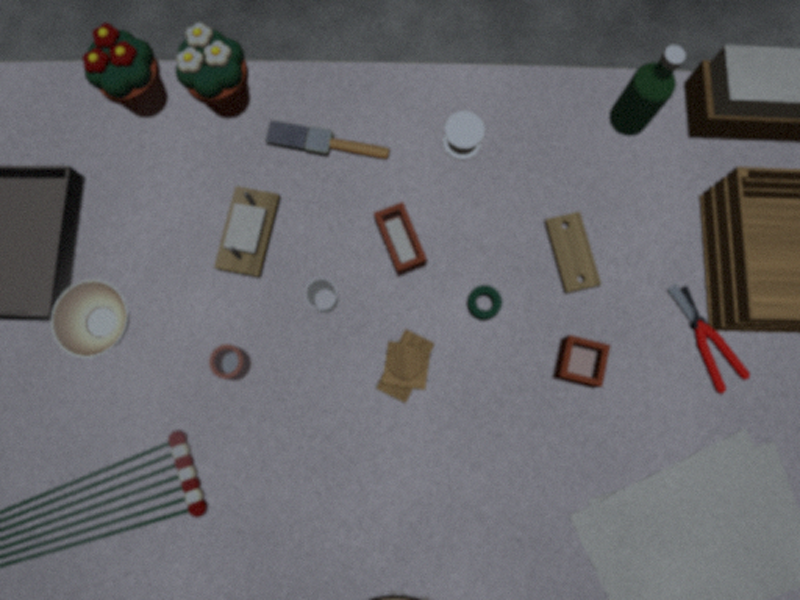

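View pics/side0b.png

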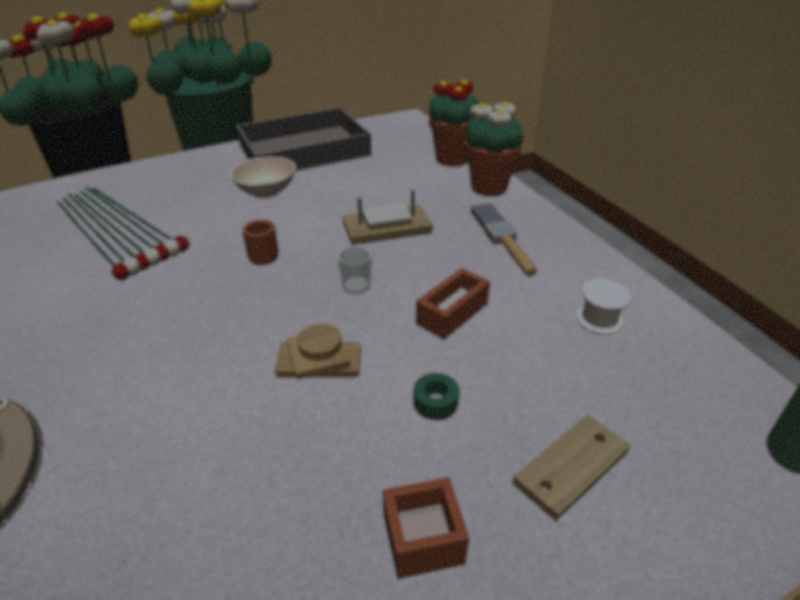

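Top view: the press board lies alone at (572,253) in the enlarged picture. The pile, with the oblong lid at the bottom, is at (405,365). Pots: round (229,362), square (582,361), oblong (400,240). Press (248,232), votive (322,296), and a green ring distractor (484,302).

```bash
cat > h.py <<'E'
import cv2,numpy as np
from bench import ctrl
def ray(c,uv,z):
    """pixels (n,2) -> world points on plane(s) z"""
    uv=np.atleast_2d(np.array(uv,float)); z=np.broadcast_to(z,len(uv))
    n=cv2.undistortPoints(uv[:,None],np.array(c["K"]),np.array(c["dist_coeffs"]))[:,0]
    T=np.array(c["world_to_cam"]);R=T[:3,:3];o=-R.T@T[:3,3]
    d=np.c_[n,np.ones(len(n))]@R
    return o+d*((z-o[2])/d[:,2])[:,None]
def proj(c,P):
    T=np.array(c["world_to_cam"])
    return cv2.projectPoints(np.atleast_2d(np.array(P,float)),cv2.Rodrigues(T[:3,:3])[0],T[:3,3],np.array(c["K"]),np.array(c["dist_coeffs"]))[0][:,0]
def snap(n,name,crop=None,f=1.5625):
    c=ctrl.camera(n); np.savez(f"pics/{name}.npz",**{k:np.array(c[k]) for k in c})
    im=c["img"]
    if crop: x0,y0,x1,y1=crop; im=im[y0:y1,x0:x1]
    cv2.imwrite(f"pics/{name}.png",cv2.resize(im,None,fx=f,fy=f,interpolation=cv2.INTER_CUBIC)); return c
def st():
    o=ctrl.observe(); R=np.array(o["ee_rot"])
    print("t",round(o["clock"],2),"pos",np.round(o["eef_pos"],4),"yaw y-axis",round(np.degrees(np.arctan2(R[1,1],R[0,1])),2),"z",np.round(R[:,2],3),"op",round(o["opening"],4)); return o
E
python3 - <<'E'
from h import *
c=ctrl.camera("top")
for n,u,v,z in [("press",244,230,.03),("oblpot",400,238,.04),("votive",318,290,.055),("round",229,358,.055),("pile",407,361,.042),("sq",584,360,.048),("board",572,252,.014),("b_hole1",566,224,.014),("b_hole2",580,280,.014),("pin1",248,196,.066),("pin2",232,255,.066),("ring",484,300,.02)]:
    print(n,np.round(ray(c,[[u/1.5625-.2,v/1.5625-.2]],z)[0],3))
w=ctrl.camera("wrist"); o=st()
R=np.array(o["ee_rot"]);T=np.array(w["world_to_cam"]);cp=-T[:3,:3].T@T[:3,3]
print("cam in tool",R.T@(cp-o["eef_pos"]),"axes",np.round(R.T@T[:3,:3].T,3).tolist(),np.array(w["K"]).tolist())
E
```

```text
press [0.645 0.251 0.03 ]
oblpot [0.634 0.011 0.04 ]
votive [0.548 0.128 0.055]
round [0.445 0.252 0.055]
pile [ 0.449 -0.004  0.042]
sq [ 0.456 -0.259  0.048]
board [ 0.626 -0.255  0.014]
b_hole1 [ 0.671 -0.247  0.014]
b_hole2 [ 0.582 -0.266  0.014]
pin1 [0.687 0.239 0.066]
pin2 [0.595 0.256 0.066]
ring [ 0.546 -0.118  0.02 ]
t 0.2 pos [ 0.2204 -0.6376  0.2221] yaw y-axis -70.93 z [-0.     0.001 -1.   ] op 0.0881
cam in tool [ 0.07959964  0.00052398 -0.16213954] axes [[0.001, -0.959, -0.284], [1.0, 0.001, 0.001], [-0.0, -0.284, 0.959]] [[342.827488730753, 0.0, 263.1537533468031], [0.0, 342.827488730753, 190.11578819002327], [0.0, 0.0, 1.0]]
```

Call:
apply_moves(commands="2.5 2.4 0 0 0 0 8.7;2.5 2.4 0 0 0 0 8.7;2.5 2.4 0 0 0 0 8.7;2.5 2.4 0 0 0 0 8.7;2.5 2.4 0 0 0 0 8.7;2.5 2.4 0 0 0 0 8.7;2.5 2.4 0 0 0 0 8.7;2.5 2.4 0 0 0 0 8.7")

```text
clock: 0.87
eef_pos: [0.4214, -0.4446, 0.2226]
ee_rot: [[0.945, 0.327, -0.0], [0.327, -0.945, 0.0], [-0.0, -0.0, -1.0]]
wrist_force: [-0.2, -1.3, 0.1]
opening: 0.0868
gripper_force: 0.0
```

Call:
apply_moves(commands="2.5 2.4 0 0 0 0 8.7;2.5 2.4 0 0 0 0 8.7;2.5 2.4 0 0 0 0 8.7;2.5 2.4 0 0 0 0 8.7;2.5 2.4 0 0 0 0 8.7;2.5 2.4 0 0 0 0 8.7;2.5 2.4 0 0 0 -0.1 8.7;0 0 0 0 0 0 8.7;0 0 0 0 0 0 8.7")

```text
clock: 1.62
eef_pos: [0.597, -0.2751, 0.2222]
ee_rot: [[0.972, 0.236, -0.0], [0.236, -0.972, 0.001], [0.0, -0.001, -1.0]]
wrist_force: [-0.9, -0.9, -1.2]
opening: 0.0865
gripper_force: 0.0
```

```bash
python3 - <<'E'
from h import *
st(); snap("wrist","w1")
E
```

```text
t 1.62 pos [ 0.597  -0.2751  0.2222] yaw y-axis -76.37 z [-0.     0.001 -1.   ] op 0.0865
```

View pics/w1.png

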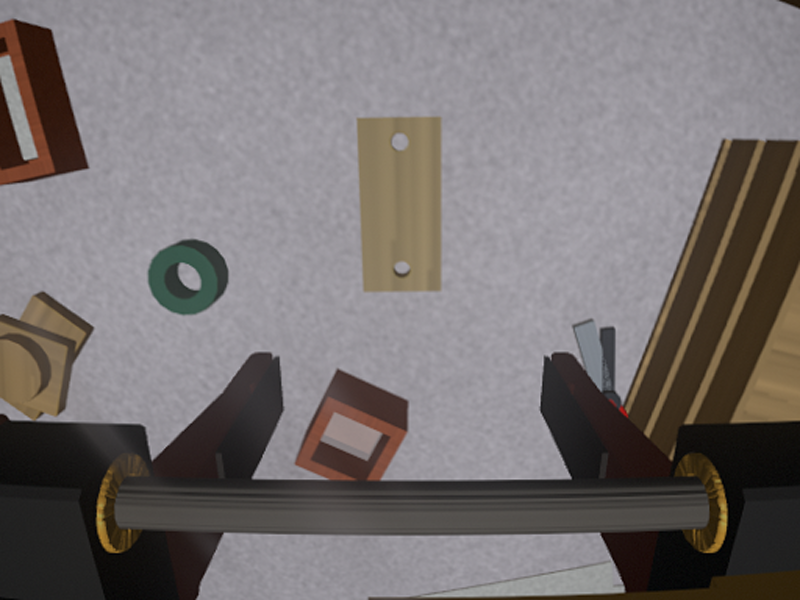

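The wrist view is sharp. The board's holes are at (400,141) and (402,268), and its corners at (358,118), (440,117), (441,291) and (364,291).

```bash
python3 - <<'E'
from h import *
c=np.load("pics/w1.npz")
f=lambda p,z: ray(c,np.array(p)/1.5625-.2,z)
h=f([[400,141],[402,268]],.014); k=f([[358,118],[440,117],[441,291],[364,291]],.014)
d=h[0]-h[1];print(h[:,:2],h.mean(0),np.linalg.norm(d),np.degrees(np.arctan2(d[1],d[0])))
print(k[:,:2],k.mean(0))
E
```

```text
[[ 0.67208088 -0.2493738 ]
 [ 0.58750337 -0.27097125]] [ 0.62979212 -0.26017253  0.014     ] 0.08729149317415645 14.324748542810251
[[ 0.68003064 -0.21884783]
 [ 0.69345284 -0.2715001 ]
 [ 0.57764301 -0.30214908]
 [ 0.56451734 -0.248351  ]] [ 0.62891096 -0.260212    0.014     ]
```

Call:
apply_moves(commands="1.6 0.75 -4 0 0 0.015 8.7;1.6 0.75 -4 0 0 0 8.7;0 0 -4 0 0 0 8.7;0 0 -4 0 0 0 8.7;0 0 -3 0 0 0 8.7;0 0 -2 0 0 0 8.7;0 0 -0.9 0 0 0 8.7;0 0 0 0 0 0 8.7")

```text
clock: 2.33
eef_pos: [0.6233, -0.2651, 0.0052]
ee_rot: [[0.97, 0.243, -0.004], [0.243, -0.97, 0.0], [-0.004, -0.001, -1.0]]
wrist_force: [0.2, -0.5, -0.5]
opening: 0.0866
gripper_force: 0.0
```

Call:
apply_moves(commands="0 0 0 0 0 0 5;0 0 0 0 0 0 5;0 0 0 0 0 0 5;0 0 0 0 0 0 5;0 0 0 0 0 0 5;0 0 0 0 0 0 5", squeeze=25)

```text
clock: 2.83
eef_pos: [0.6266, -0.2636, 0.0085]
ee_rot: [[0.969, 0.245, 0.001], [0.245, -0.969, -0.0], [0.001, 0.001, -1.0]]
wrist_force: [-0.9, 0.6, 5.3]
opening: 0.0554
gripper_force: 25.0
```

Call:
apply_moves(commands="0 0 2 0 0 0 5;0 0 4 0 0 0 5;0 0 4 0 0 0 5;0 0 4 0 0 0 5;0 0 4 0 0 0 5;0 1.5 3.5 0 0 0 5")

```text
clock: 3.33
eef_pos: [0.6253, -0.2525, 0.2254]
ee_rot: [[0.971, 0.241, 0.001], [0.241, -0.971, -0.003], [0.001, 0.003, -1.0]]
wrist_force: [0.7, -0.1, -0.8]
opening: 0.0555
gripper_force: 25.0
```

Call:
apply_moves(commands="0 3.6 0 0 0 -0.043 5;0 3.6 0 0 0 -0.043 5;0 3.6 0 0 0 -0.043 5;0 3.6 0 0 0 -0.043 5;0 3.6 0 0 0 -0.043 5;0 3.6 0 0 0 -0.043 5;0 3.6 0 0 0 -0.043 5;0 3.6 0 0 0 -0.043 5;0 3.6 0 0 0 -0.043 5;0 2.4 0 0 0 -0.043 5")

```text
clock: 4.17
eef_pos: [0.6252, 0.104, 0.2225]
ee_rot: [[0.984, -0.18, -0.0], [-0.18, -0.984, 0.002], [-0.0, -0.002, -1.0]]
wrist_force: [-0.3, 0.0, -0.9]
opening: 0.0557
gripper_force: 25.0
```

Call:
apply_moves(commands="0 0 0 0 0 0 5;0 0 0 0 0 0 5;0 0 0 0 0 0 5")

```text
clock: 4.42
eef_pos: [0.626, 0.0982, 0.2223]
ee_rot: [[0.983, -0.181, -0.0], [-0.181, -0.983, -0.001], [-0.0, 0.001, -1.0]]
wrist_force: [0.3, -0.8, -0.9]
opening: 0.0558
gripper_force: 25.0
```

```bash
python3 - <<'E'
from h import *
st(); snap("wrist","w2")
E
```

```text
t 4.42 pos [0.626  0.0982 0.2223] yaw y-axis -100.45 z [-0.    -0.001 -1.   ] op 0.0558
```

View pics/w2.png

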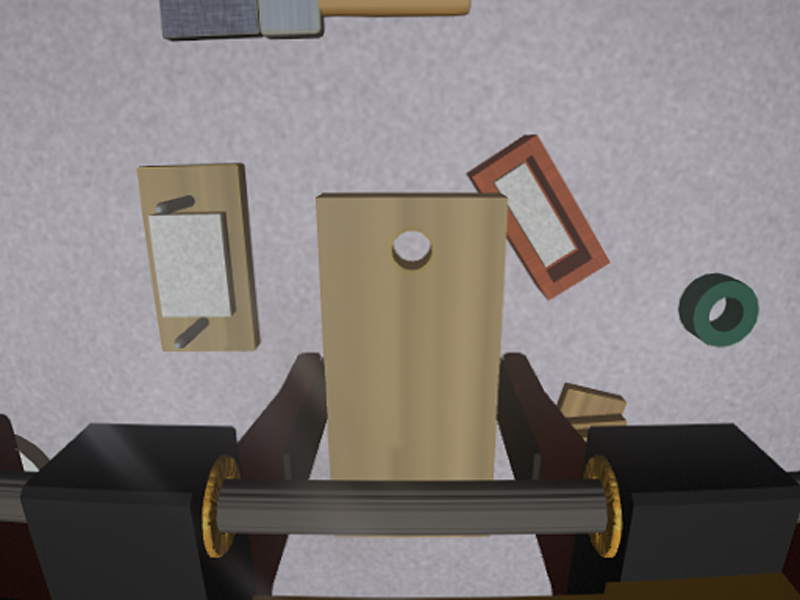

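The press is at left with blotter corners around (149,215) and (231,316). Pin tips are near (160,208) and (180,345), and the held board's hole is at (412,249). I'll enlarge for precision.

```bash
python3 - <<'E'
from h import *
im=np.load("pics/w2.npz")["img"]
a=cv2.resize(im[95:235,75:175],None,fx=4,fy=4,interpolation=cv2.INTER_CUBIC)
b=cv2.resize(im[115:185,195:335],None,fx=2.8,fy=2.8,interpolation=cv2.INTER_CUBIC)
cv=np.zeros((560,800,3),np.uint8);cv[:,:400]=a;cv[:b.shape[0],404:404+b.shape[1]]=b
d=cv2.resize(im[75:200,290:395],None,fx=2.8,fy=2.8,interpolation=cv2.INTER_CUBIC);cv[205:205+d.shape[0],450:450+d.shape[1]]=d[:355]
cv2.imwrite("pics/w2c.png",cv)
E
```

```text
(no output)
```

View pics/w2c.png

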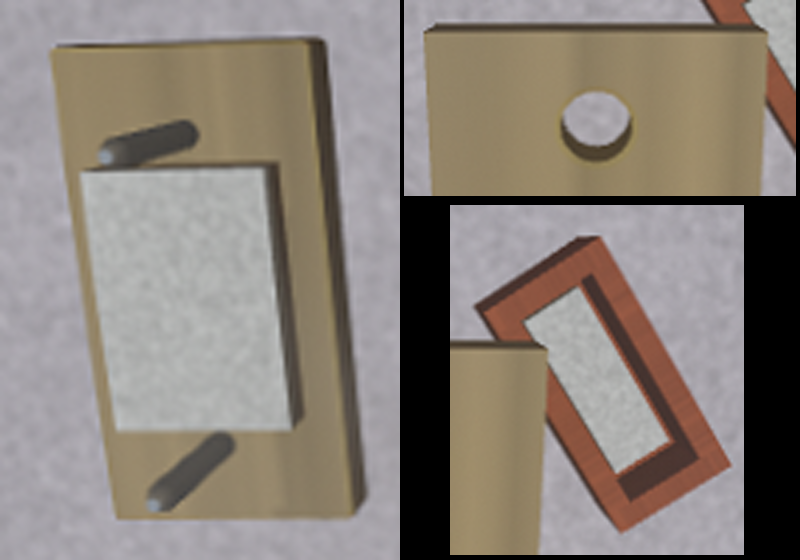

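```bash
python3 - <<'E'
from h import *
c=np.load("pics/w2.npz")
def rep(n,P): print(n,np.round(P[:,:2],4).tolist(),"mean",np.round(P.mean(0)[:2],4))
ang=lambda d:round(np.degrees(np.arctan2(d[1],d[0])),2)
A=lambda p,z: ray(c,np.array([75,95])+np.array(p)/4-.375,z)
B=lambda p,z: ray(c,np.array([195,115])+(np.array(p)-[404,0])/2.8-.32,z)
D=lambda p,z: ray(c,np.array([290,75])+(np.array(p)-[450,205])/2.8-.32,z)
pt=A([[107,156],[155,504]],.066); rep("pins",pt); print(np.linalg.norm(pt[0]-pt[1]),ang(pt[0]-pt[1]))
pb=A([[82,171],[265,167],[294,429],[116,429]],.030); rep("blot",pb);print(ang(pb[0]-pb[3]),ang(pb[1]-pb[2]),ang(pb[0]-pb[1])-90)
bb=A([[52,46],[308,42],[353,516],[117,518]],.018); rep("base",bb);print(ang(bb[0]-bb[3]),ang(bb[1]-bb[2]))
z=.2223
for dz in(.003,.006,.009):
    h=B([[596,125],[426,31],[766,32]],z+dz); rep("hole",h); 
    R=np.array([[.983,-.181],[-.181,-.983]]); print(dz,"tool",np.round((h[:,:2]-[.626,.0982])@R,4).tolist())
q=D([[482,312],[600,240],[729,464],[622,531]],.04); rep("obl",q); print(ang(q[0]-q[3]),ang(q[1]-q[2]),np.linalg.norm(q[0]-q[3]),np.linalg.norm(q[0]-q[1]))
E
```

```text
pins [[0.6939, 0.2408], [0.6073, 0.2557]] mean [0.6506 0.2483]
0.08784918672315614 -9.77
blot [[0.6902, 0.2665], [0.6817, 0.2175], [0.6107, 0.2294], [0.6197, 0.2793]] mean [0.6506 0.2482]
-10.32 -9.53 -9.879999999999995
base [[0.7236, 0.2708], [0.7106, 0.2018], [0.5788, 0.2246], [0.5905, 0.2943]] mean [0.6509 0.2479]
-10.05 -9.8
hole [[0.6729, 0.0897], [0.6935, 0.1144], [0.6832, 0.0593]] mean [0.6832 0.0878]
0.003 tool [[0.0476, -0.0001], [0.0634, -0.0281], [0.0633, 0.0279]]
hole [[0.6735, 0.0896], [0.6937, 0.1138], [0.6836, 0.0597]] mean [0.6836 0.0877]
0.006 tool [[0.0482, -0.0001], [0.0637, -0.0276], [0.0636, 0.0274]]
hole [[0.6741, 0.0895], [0.6939, 0.1133], [0.684, 0.0602]] mean [0.684  0.0876]
0.009 tool [[0.0488, -0.0001], [0.064, -0.0271], [0.0639, 0.0268]]
obl [[0.6755, 0.0508], [0.6928, 0.0064], [0.6048, -0.0317], [0.5861, 0.0109]] mean [0.6398 0.0091]
24.07 23.38 0.0978622971176153 0.0476763860590149
```

Call:
apply_moves(commands="0.52 3.76 0 0 0 0.009 5;0.53 3.76 0 0 0 0 5;0.53 3.77 0 0 0 0 5;0.53 3.77 0 0 0 0 5;0 0 -4 0 0 0 5;0 0 -4 0 0 0 5;0 0 -3 0 0 0 5;0 0 -1.5 0 0 0 5;0 0 0 0 0 0 5;0 0 0 0 0 0 5")

```text
clock: 5.3
eef_pos: [0.6474, 0.248, 0.0969]
ee_rot: [[0.985, -0.174, -0.001], [-0.174, -0.985, -0.001], [-0.001, 0.002, -1.0]]
wrist_force: [0.3, -0.8, -0.0]
opening: 0.0557
gripper_force: 25.0
```

Call:
apply_moves(commands="0 0 0 0 0 0 5;0 0 0 0 0 0 5")

```text
clock: 5.47
eef_pos: [0.6487, 0.2499, 0.0997]
ee_rot: [[0.985, -0.173, 0.003], [-0.173, -0.985, 0.001], [0.003, -0.002, -1.0]]
wrist_force: [0.6, 0.8, -1.0]
opening: 0.0558
gripper_force: 25.0
```

```bash
python3 - <<'E'
from h import *
st(); snap("wrist","w3")
E
```

```text
t 5.47 pos [0.6487 0.2499 0.0997] yaw y-axis -99.98 z [ 0.003  0.001 -1.   ] op 0.0558
```

View pics/w3.png

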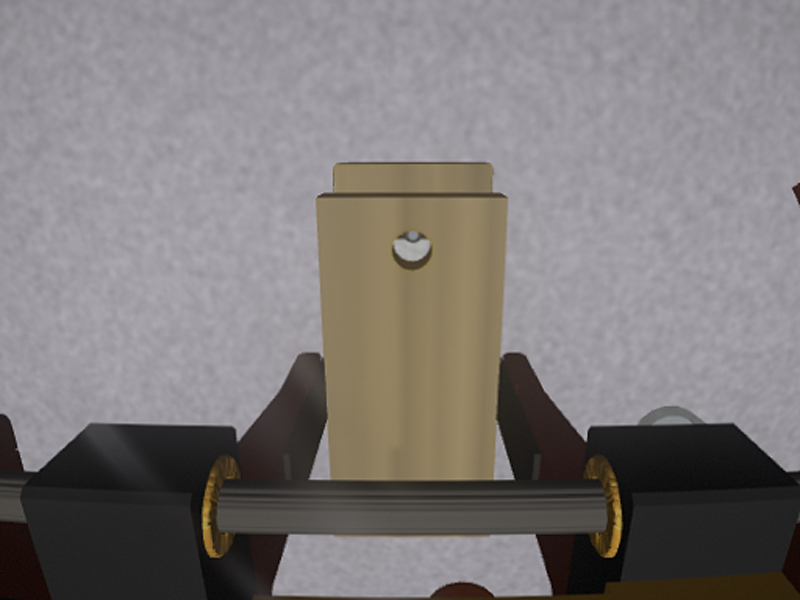

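Through the forward hole, a pin tip is visible at (412,236), nearly centred laterally.

```bash
python3 - <<'E'
from h import *
c=np.load("pics/w3.npz"); im=c["img"]
cv2.imwrite("pics/w3c.png",cv2.resize(im[140:180,240:290],None,fx=10,fy=10,interpolation=cv2.INTER_CUBIC))
T=c["world_to_cam"]
for i in range(4):
    o=st()
P=ray(c,np.array([412,236])/1.5625-.2,.066)[0]; H=ray(c,np.array([412,249])/1.5625-.2,.0987+.003)[0]
print(P,H,(P-H)[:2]@np.array([[.985,-.173],[-.173,-.985]]))
E
```

```text
t 5.52 pos [0.6485 0.25   0.0996] yaw y-axis -99.96 z [ 0.003  0.001 -1.   ] op 0.0557
t 5.52 pos [0.6485 0.25   0.0996] yaw y-axis -99.96 z [ 0.003  0.001 -1.   ] op 0.0557
t 5.52 pos [0.6485 0.25   0.0996] yaw y-axis -99.96 z [ 0.003  0.001 -1.   ] op 0.0557
t 5.52 pos [0.6485 0.25   0.0996] yaw y-axis -99.96 z [ 0.003  0.001 -1.   ] op 0.0557
[0.69344181 0.24199222 0.066     ] [0.69554932 0.24161308 0.1017    ] [-2.14148775e-03 -8.85558112e-06]
```

View pics/w3c.png

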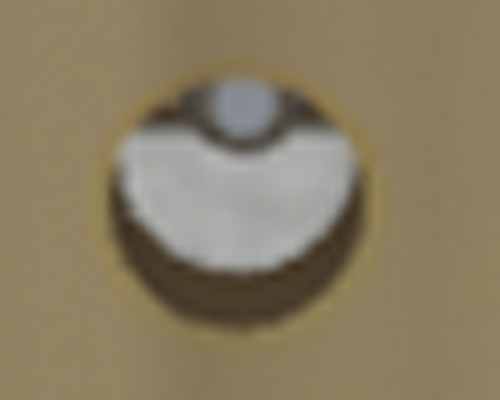

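Call:
apply_moves(commands="-0.15 0 -0.8 0 0 0 5;0 0 -0.8 0 0 0 5;0 0 -0.8 0 0 0 5;0 0 -0.4 0 0 0 5;0 0 0 0 0 0 5;0 0 0 0 0 0 5")

```text
clock: 6.02
eef_pos: [0.6453, 0.2498, 0.0688]
ee_rot: [[0.985, -0.172, -0.001], [-0.172, -0.985, -0.0], [-0.001, 0.001, -1.0]]
wrist_force: [-0.3, 0.1, -0.4]
opening: 0.0556
gripper_force: 25.0
```

```bash
python3 - <<'E'
from h import *
print(st()["wrist_force"]); snap("wrist","w4",(240,140,290,180),10)
E
```

```text
t 6.02 pos [0.6453 0.2498 0.0688] yaw y-axis -99.92 z [-0.001 -0.    -1.   ] op 0.0556
[-0.32416781  0.05211482 -0.43324856]
```

View pics/w4.png

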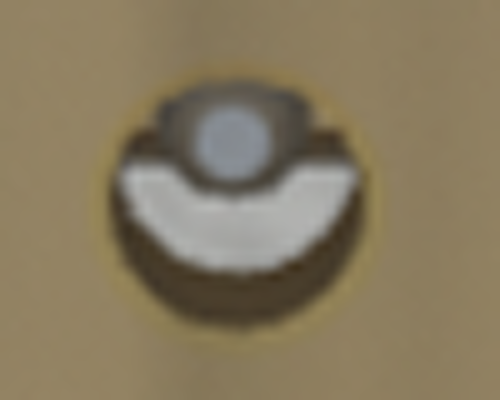

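Call:
apply_moves(commands="0 0 0 0 0 0 5;0 0 0 0 0 0 5;0 0 0 0 0 0 5;0 0 0 0 0 0 5;0 0 0 0 0 0 5;0 0 0 0 0 0 5")

```text
clock: 6.57
eef_pos: [0.6456, 0.25, 0.0695]
ee_rot: [[0.985, -0.172, 0.0], [-0.172, -0.985, 0.0], [0.0, -0.0, -1.0]]
wrist_force: [0.2, 0.8, -0.5]
opening: 0.0557
gripper_force: 25.0
```

```bash
python3 - <<'E'
from h import *
c=np.load("pics/w4.npz")
R=np.array([[.985,-.173],[-.173,-.985]])
P=ray(c,[[263,153.5]],.066)[0]; H=ray(c,np.array([412,249])/1.5625-.2,.0688+.003)[0]; print((P-H)[:2]@R)
for i in range(3): ctrl.camera("wrist"); st()
E
```

```text
[ 0.00163943 -0.00022463]
t 6.62 pos [0.6456 0.2499 0.0695] yaw y-axis -99.93 z [ 0. -0. -1.] op 0.0557
t 6.67 pos [0.6456 0.2499 0.0695] yaw y-axis -99.92 z [ 0. -0. -1.] op 0.0556
t 6.72 pos [0.6456 0.2499 0.0694] yaw y-axis -99.93 z [-0. -0. -1.] op 0.0555
```

Call:
apply_moves(commands="0.15 0 0 0 0 0 5;0 0 0 0 0 0 5;0 0 -0.6 0 0 0 5;0 0 -0.6 0 0 0 5;0 0 -0.6 0 0 0 5;0 0 -0.6 0 0 0 5;0 0 -0.4 0 0 0 5;0 0 0 0 0 0 5;0 0 0 0 0 0 5;0 0 0 0 0 0 5")

```text
clock: 7.55
eef_pos: [0.6473, 0.25, 0.0416]
ee_rot: [[0.985, -0.172, 0.0], [-0.172, -0.985, 0.0], [0.0, -0.0, -1.0]]
wrist_force: [0.6, 0.7, -0.6]
opening: 0.0556
gripper_force: 25.0
```

```bash
python3 - <<'E'
from h import *
print(st()["wrist_force"]); snap("wrist","w5",(200,110,330,200),6)
E
```

```text
t 7.55 pos [0.6473 0.25   0.0416] yaw y-axis -99.93 z [ 0.  0. -1.] op 0.0556
[ 0.58732859  0.69558262 -0.59590725]
```

View pics/w5.png

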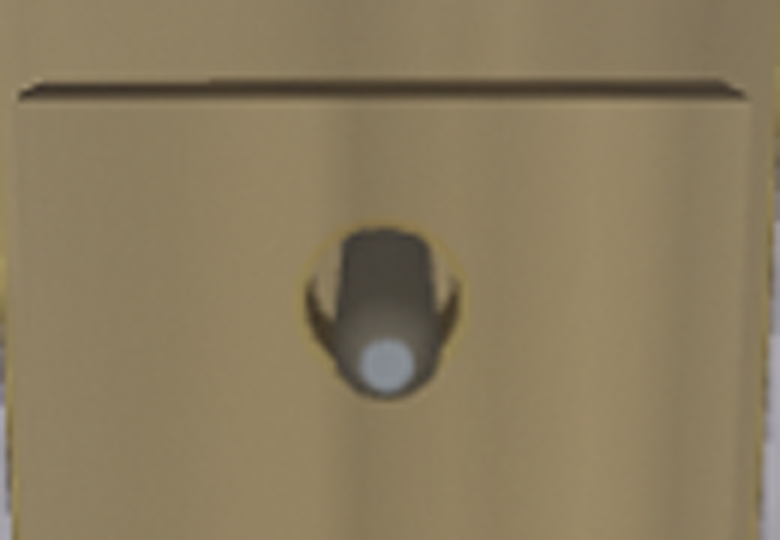

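Both holes are threaded with no contact force. I'll lower, release, rise and look at the rest.

Call:
apply_moves(commands="0 0 -0.3 0 0 0 5.5;0 0 0 0 0 0 5.5;0 0 0 0 0 0 7.5;0 0 0 0 0 0 7.5;0 0 0 0 0 0 8.5;0 0 0 0 0 0 8.5;0 0 1 0 0 0 8.5;0 0 3 0 0 0 8.5;0 0 4 0 0 0 8.7;0 0 4 0 0 0 8.7")

```text
clock: 8.43
eef_pos: [0.6463, 0.2496, 0.1596]
ee_rot: [[0.985, -0.172, -0.002], [-0.172, -0.985, -0.001], [-0.002, 0.001, -1.0]]
wrist_force: [0.3, 0.3, -0.2]
opening: 0.0869
gripper_force: 0.0
```

Call:
apply_moves(commands="0 0 4 0 0 0.02 8.7;-1 -1 3.5 0 0 0.02 8.7;-1.8 -3 2 0 0 0.02 8.7;-1.8 -3 2 0 0 0.02 8.7;-1.8 -3 2 0 0 0.02 8.7;-1.8 -3 0.6 0 0 0.02 8.7;-1.8 -3 0 0 0 0.02 8.7;-1.8 -3 0 0 0 0.02 8.7;-1.8 -3 0 0 0 0.014 8.7;-1.1 -3 0 0 0 0 8.7")

```text
clock: 9.27
eef_pos: [0.4982, -0.0014, 0.3005]
ee_rot: [[1.0, 0.002, 0.001], [0.002, -1.0, 0.0], [0.001, -0.0, -1.0]]
wrist_force: [0.4, 0.6, -0.7]
opening: 0.0867
gripper_force: 0.0
```

Call:
apply_moves(commands="0 0 0 0 0 0 8.7;0 0 0 0 0 0 8.7;0 0 0 0 0 0 8.7;0 0 0 0 0 0 8.7;0 0 0 0 0 0 8.7")

```text
clock: 9.68
eef_pos: [0.5005, 0.0014, 0.2995]
ee_rot: [[1.0, 0.003, 0.0], [0.003, -1.0, 0.0], [0.0, -0.0, -1.0]]
wrist_force: [0.3, -0.4, 0.3]
opening: 0.087
gripper_force: 0.0
```

```bash
python3 - <<'E'
from h import *
st(); snap("wrist","w6")
E
```

```text
t 9.68 pos [0.5005 0.0014 0.2995] yaw y-axis -89.82 z [ 0.  0. -1.] op 0.087
```

View pics/w6.png

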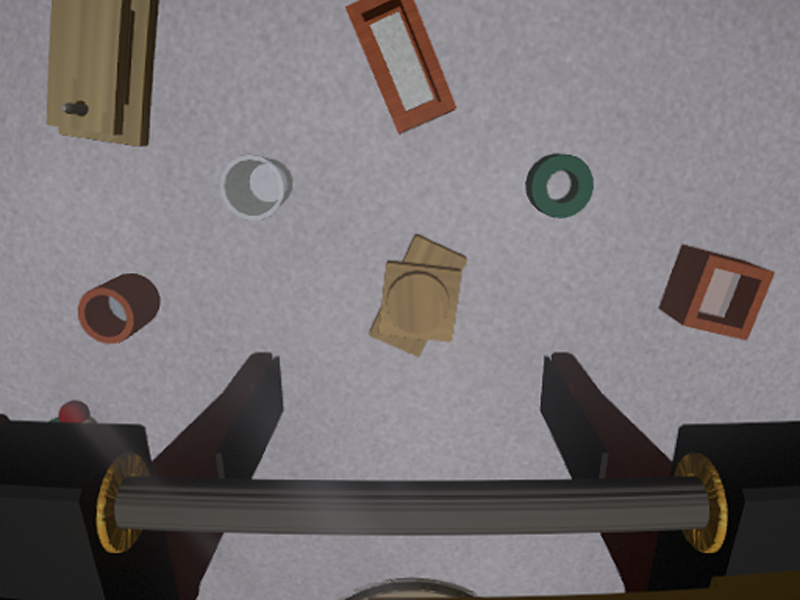

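The board is seated, with the pin through at (75,108). The pile is at (418,300), the round pot's rim at (106,315), and the square pot's rim at (730,297). I'll enlarge these.

```bash
python3 - <<'E'
from h import *
im=np.load("pics/w6.npz")["img"]; cv=np.zeros((600,800,3),np.uint8)
R=lambda x0,y0,x1,y1,f: cv2.resize(im[y0:y1,x0:x1],None,fx=f,fy=f,interpolation=cv2.INTER_CUBIC)
a=R(230,145,304,233,6); cv[:528,:444]=a
b=R(45,170,107,225,5); cv[:275,450:760]=b
d=R(418,152,500,220,4); cv[300:572,450:778]=d
cv2.imwrite("pics/w6c.png",cv)
E
```

```text
(no output)
```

View pics/w6c.png

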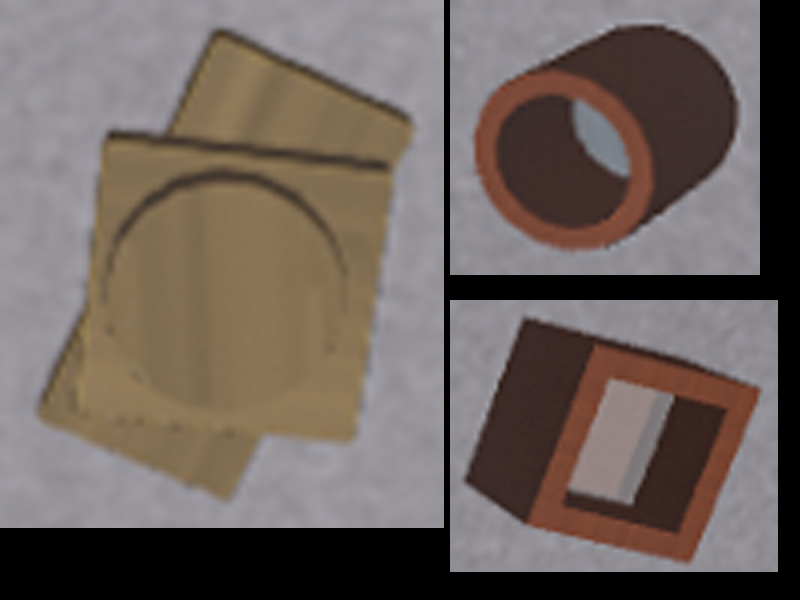

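```bash
python3 - <<'E'
from h import *
c=np.load("pics/w6.npz")
ang=lambda d:round(np.degrees(np.arctan2(d[1],d[0])),2)
def F(p,sub,off,f,z): return ray(c,np.array(off)+(np.array(p,float)-sub)/f-.5+.5/f,z)
rep=lambda n,P:print(n,np.round(P.mean(0)[:2],4),[ (ang(P[i]-P[j]),round(float(np.linalg.norm(P[i]-P[j])),4)) for i,j in ((0,3),(1,2),(0,1),(3,2))] if len(P)==4 else '')
r=F([[103,292],[347,292],[225,182],[225,411]],[0,0],[230,145],6,.042);print("round",r[:2].mean(0),r[2:].mean(0),r[0]-r[1],r[2]-r[3])
rep("sq",F([[107,141],[392,166],[353,440],[77,414]],[0,0],[230,145],6,.028))
rep("obl",F([[218,38],[411,121],[229,499],[40,412]],[0,0],[230,145],6,.014))
r=F([[475,160],[654,160],[564.5,71],[564.5,249]],[450,0],[45,170],5,.055);print("rpot",r[:2].mean(0),r[2:].mean(0),r[0]-r[1],r[2]-r[3])
rep("sqpot",F([[597,345],[760,391],[691,562],[528,524]],[450,300],[418,152],4,.048))
v=ray(c,np.array([[257,187]])/1.5625-.2,.055);print("votive",v)
E
```

```text
round [ 0.45179558 -0.00410516  0.042     ] [ 0.45036455 -0.00411242  0.042     ] [-0.00022344  0.05209013  0.        ] [0.05119937 0.00039236 0.        ]
sq [ 0.4473 -0.0059] [(np.float64(-6.62), 0.0632), (np.float64(-6.15), 0.0639), (np.float64(85.12), 0.062), (np.float64(84.5), 0.0625)]
obl [ 0.4478 -0.0039] [(np.float64(-24.9), 0.0966), (np.float64(-23.64), 0.0991), (np.float64(66.83), 0.0468), (np.float64(63.89), 0.049)]
rpot [0.44327481 0.25334383 0.055     ] [0.44288115 0.25323836 0.055     ] [-0.00040153  0.04925465  0.        ] [ 0.04842273 -0.00804706  0.        ]
sqpot [ 0.4578 -0.2638] [(np.float64(-13.15), 0.0616), (np.float64(-12.47), 0.0605), (np.float64(76.29), 0.0608), (np.float64(77.25), 0.0615)]
votive [[0.54612914 0.11789123 0.055     ]]
```

Everything checks out dimensionally. Now the round lid.

Call:
apply_moves(commands="-2 -0.3 -3.5 0 0 0 8.7;-2 -0.25 -3.5 0 0 0 8.7;-1 0 -4 0 0 0 8.7;0 0 -4 0 0 0 8.7;0 0 -4 0 0 0 8.7;0 0 -3.5 0 0 0 8.7;0 0 -2 0 0 0 8.7;0 0 -0.9 0 0 0 8.7;0 0 0 0 0 0 8.7;0 0 0 0 0 0 8.7")

```text
clock: 10.57
eef_pos: [0.4507, -0.0051, 0.0458]
ee_rot: [[1.0, 0.001, 0.0], [0.001, -1.0, 0.0], [0.0, -0.0, -1.0]]
wrist_force: [0.0, -0.1, 0.7]
opening: 0.0873
gripper_force: 0.0
```

Call:
apply_moves(commands="0 0 0 0 0 0 8.7;0 0 0 0 0 0 8.7;0 0 0 0 0 0 8.7;0 0 0 0 0 0 8.7")

```text
clock: 10.9
eef_pos: [0.4508, -0.0056, 0.0464]
ee_rot: [[1.0, 0.001, 0.002], [0.001, -1.0, 0.0], [0.002, -0.0, -1.0]]
wrist_force: [-0.6, -0.2, -0.6]
opening: 0.0871
gripper_force: 0.0
```

Call:
apply_moves(commands="0 0.12 -0.5 0 0 0 8.7;0 0 -0.4 0 0 0 8.7;0 0 0 0 0 0 8.7;0 0 0 0 0 0 8.7;0 0 0 0 0 0 6.2;0 0 0 0 0 0 6.2;0 0 0 0 0 0 6.2", squeeze=15)

```text
clock: 11.48
eef_pos: [0.4502, -0.0044, 0.0365]
ee_rot: [[1.0, 0.001, 0.0], [0.001, -1.0, -0.0], [0.0, 0.0, -1.0]]
wrist_force: [0.6, 0.4, 0.1]
opening: 0.0703
gripper_force: 0.0
```

Call:
apply_moves(commands="0 0 0 0 0 0 4.5;0 0 0 0 0 0 4.5;0 0 0 0 0 0 4.5;0 0 0 0 0 0 4.5;0 0 0 0 0 0 4.5")

```text
clock: 11.9
eef_pos: [0.4501, -0.0044, 0.0365]
ee_rot: [[1.0, 0.001, 0.0], [0.001, -1.0, 0.0], [0.0, -0.0, -1.0]]
wrist_force: [-1.1, -0.5, 0.2]
opening: 0.0513
gripper_force: 15.0
```

Call:
apply_moves(commands="0 0 1 0 0 0 4.5;0 0 3 0 0 0 4.5;0 0 4 0 0 0 4.5;0 0 4 0 0 0 4.5;-0.3 2 2 0 0 0 4.5;-0.4 3.8 0 0 0 0 4.5;0 3.8 0 0 0 0 4.5;0 3.8 0 0 0 0 4.5;0 3.8 0 0 0 0 4.5;0 3.8 0 0 0 0 4.5")

```text
clock: 12.73
eef_pos: [0.4427, 0.2072, 0.1774]
ee_rot: [[1.0, 0.0, 0.001], [0.0, -1.0, 0.0], [0.001, -0.0, -1.0]]
wrist_force: [-0.2, -0.3, -0.4]
opening: 0.0512
gripper_force: 15.0
```

Call:
apply_moves(commands="0 3 0 0 0 0 4.5;0 1.77 -1 0 0 0 4.5;0 0 -3 0 0 0 4.5;0 0 -3 0 0 0 4.5;0 0 -2 0 0 0 4.5;0 0 -1 0 0 0 4.5;0 0 0 0 0 0 4.5;0 0 0 0 0 0 4.5;0 0 0 0 0 0 4.5;0 0 0 0 0 0 4.5")

```text
clock: 13.57
eef_pos: [0.4441, 0.2538, 0.078]
ee_rot: [[1.0, 0.0, 0.002], [0.0, -1.0, 0.001], [0.002, -0.001, -1.0]]
wrist_force: [-0.6, -0.8, -0.3]
opening: 0.0514
gripper_force: 15.0
```

```bash
python3 - <<'E'
from h import *
st(); snap("wrist","w7")
E
```

```text
t 13.57 pos [0.4441 0.2538 0.078 ] yaw y-axis -89.98 z [ 0.002  0.001 -1.   ] op 0.0514
```

Call:
apply_moves(commands="-0.1 0 -0.5 0 0 0 4.5;0 0 -0.5 0 0 0 4.5;0 0 -0.35 0 0 0 4.5;0 0 0 0 0 0 4.5;0 0 0 0 0 0 4.5;0 0 0 0 0 0 4.5;0 0 0 0 0 0 4.5")

```text
clock: 14.2
eef_pos: [0.442, 0.2533, 0.0628]
ee_rot: [[1.0, 0.001, -0.0], [0.001, -1.0, -0.0], [-0.0, 0.0, -1.0]]
wrist_force: [-0.3, 0.7, -1.0]
opening: 0.0517
gripper_force: 15.0
```

Call:
apply_moves(commands="0.05 0 -0.1 0 0 0 4.5;0 0 0 0 0 0 4.5;0 0 0 0 0 0 6.5;0 0 0 0 0 0 8;0 0 0 0 0 0 8.7;0 0 0 0 0 0 8.7;0 0 2 0 0 0 8.7;0 0 4 0 0 0 8.7;0 0 4 0 0 0 8.7;0 -2 2 0 0 0 8.7")

```text
clock: 15.03
eef_pos: [0.4438, 0.238, 0.1863]
ee_rot: [[1.0, 0.006, 0.005], [0.006, -1.0, 0.005], [0.005, -0.005, -1.0]]
wrist_force: [1.3, 0.6, 0.6]
opening: 0.0872
gripper_force: 0.0
```

Call:
apply_moves(commands="0.1 -3.8 0 0 0 -0.02 8.7;0.1 -3.8 0 0 0 -0.02 8.7;0.1 -3.8 0 0 0 -0.02 8.7;0.1 -3.8 0 0 0 -0.02 8.7;0.1 -3.8 0 0 0 -0.025 8.7;0 -3.8 0 0 0 0 8.7;0 -1.1 -2 0 0 0 8.7;0 0 -4 0 0 0 8.7;0 0 -3 0 0 0 8.7;0 0 0 0 0 0 8.7")

```text
clock: 15.87
eef_pos: [0.4437, -0.0065, 0.0876]
ee_rot: [[0.994, -0.105, -0.009], [-0.105, -0.995, -0.001], [-0.009, 0.002, -1.0]]
wrist_force: [-0.4, 0.3, -0.1]
opening: 0.0868
gripper_force: 0.0
```

Call:
apply_moves(commands="0 0 0 0 0 0 8.7;0 0 0 0 0 0 8.7;0 0 0 0 0 0 8.7;0 0 0 0 0 0 8.7")

```text
clock: 16.2
eef_pos: [0.4489, -0.0054, 0.0936]
ee_rot: [[0.995, -0.104, 0.003], [-0.104, -0.995, 0.0], [0.003, -0.001, -1.0]]
wrist_force: [0.4, 0.2, 0.3]
opening: 0.0869
gripper_force: 0.0
```

```bash
python3 - <<'E'
from h import *
st(); snap("wrist","w8"); snap("side","s1")
a=cv2.imread("pics/w8.png"); s=cv2.imread("pics/s1.png")
cv=np.zeros((600,800,3),np.uint8); cv[:330]=cv2.resize(a,(800,600))[150:480]; cv[335:600,:400]=s[215:480,200:600]
cv2.imwrite("pics/m8.png",cv)
E
```

```text
t 16.2 pos [ 0.4489 -0.0054  0.0936] yaw y-axis -95.95 z [ 0.003  0.    -1.   ] op 0.0869
```

View pics/m8.png

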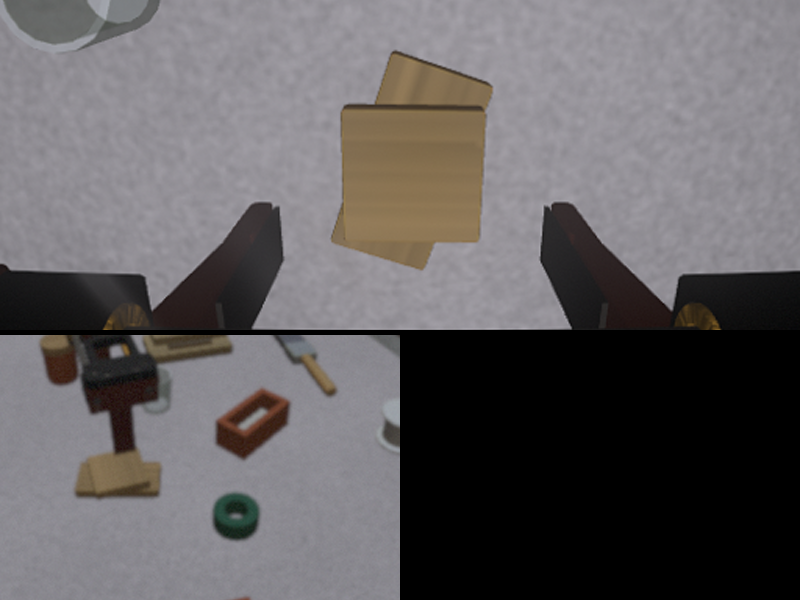

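The round lid is on its pot. The square lid is square to the jaws with corners at (342,107), (487,110), (479,241) and (344,240), and the oblong is beneath it.

```bash
python3 - <<'E'
from h import *
c=np.load("pics/w8.npz")
ang=lambda d:round(float(np.degrees(np.arctan2(d[1],d[0]))),2)
for n,p,z in (("sq",[[342,257],[487,260],[479,391],[344,390]],.028),("obl",[[394,205],[491,238],[425,418],[333,391]],.014)):
    P=ray(c,np.array(p)/1.5625-.2,z); print(n,np.round(P.mean(0),4),[(ang(P[i]-P[j]),round(float(np.linalg.norm(P[i]-P[j])),4)) for i,j in ((0,3),(1,2),(0,1),(3,2))])
ctrl.camera("top");st()
E
```

```text
sq [ 0.4474 -0.0059  0.028 ] [(-7.18, 0.0636), (-6.98, 0.0628), (82.91, 0.0632), (83.65, 0.0634)]
obl [ 0.4472 -0.0042  0.014 ] [(-24.68, 0.0971), (-23.68, 0.0966), (65.43, 0.0467), (66.03, 0.0484)]
t 16.35 pos [ 0.4483 -0.0055  0.0929] yaw y-axis -95.96 z [ 0.002  0.    -1.   ] op 0.0872
```

Call:
apply_moves(commands="-0.08 -0.03 -2.5 0 0 -0.015 8.7;0 0 -2.5 0 0 0 8.7;0 0 -1.4 0 0 0 8.7;0 0 -0.6 0 0 0 8.7;0 0 0 0 0 0 8.7;0 0 0 0 0 0 8.7;0 0 0 0 0 0 7.2;0 0 0 0 0 0 7.2;0 0 0 0 0 0 5.8;0 0 0 0 0 0 5.8")

```text
clock: 17.18
eef_pos: [0.4473, -0.006, 0.0225]
ee_rot: [[0.993, -0.119, 0.001], [-0.119, -0.993, 0.0], [0.001, -0.0, -1.0]]
wrist_force: [0.8, -0.1, 0.9]
opening: 0.0641
gripper_force: 6.0
```

Call:
apply_moves(commands="0 0 0 0 0 0 5.8;0 0 0 0 0 0 5.8;0 0 0 0 0 0 5.8")

```text
clock: 17.43
eef_pos: [0.4473, -0.006, 0.0225]
ee_rot: [[0.993, -0.119, 0.001], [-0.119, -0.993, 0.0], [0.001, -0.0, -1.0]]
wrist_force: [-0.9, -0.4, 7.0]
opening: 0.0638
gripper_force: 15.0
```

Call:
apply_moves(commands="0 0 1 0 0 0 5.8;0 0 3 0 0 0 5.8;0 0 4 0 0 0 5.8;0 0 4 0 0 0 5.8;0.25 -3.8 0 0 0 -0.02 5.8;0.25 -3.8 0 0 0 -0.02 5.8;0.25 -3.8 0 0 0 -0.02 5.8;0.3 -3.8 0 0 0 -0.02 5.8;0 -3.8 0 0 0 -0.025 5.8;0 -3.8 0 0 0 0 5.8")

```text
clock: 18.27
eef_pos: [0.457, -0.2357, 0.1427]
ee_rot: [[0.975, -0.223, 0.001], [-0.223, -0.975, 0.0], [0.001, -0.0, -1.0]]
wrist_force: [0.5, -0.4, -0.5]
opening: 0.0637
gripper_force: 15.0
```

Call:
apply_moves(commands="0 -3 0 0 0 0 5.8;0 0 -2 0 0 0 5.8;0 0 -3 0 0 0 5.8;0 0 -1.5 0 0 0 5.8;0 0 0 0 0 0 5.8;0 0 0 0 0 0 5.8;0 0 0 0 0 0 5.8;0 0 0 0 0 0 5.8;0 0 0 0 0 0 5.8")

```text
clock: 19.02
eef_pos: [0.4582, -0.2642, 0.0783]
ee_rot: [[0.975, -0.222, 0.002], [-0.222, -0.975, -0.001], [0.002, 0.0, -1.0]]
wrist_force: [0.8, -0.1, -0.5]
opening: 0.0639
gripper_force: 15.0
```

Call:
apply_moves(commands="0 0 -0.7 0 0 0 5.8;0 0 -0.7 0 0 0 5.8;0 0 -0.5 0 0 0 5.8;0 0 -0.15 0 0 0 5.8;0 0 0 0 0 0 5.8;0 0 0 0 0 0 5.8;0 0 0 0 0 0 5.8")

```text
clock: 19.6
eef_pos: [0.457, -0.2638, 0.0562]
ee_rot: [[0.975, -0.222, -0.001], [-0.222, -0.975, 0.0], [-0.001, -0.0, -1.0]]
wrist_force: [-1.6, 1.0, 3.6]
opening: 0.0638
gripper_force: 15.0
```

Call:
apply_moves(commands="0.04 0 0 0 0 0 6.8;0 0 0 0 0 0 8;0 0 0 0 0 0 8.7;0 0 0 0 0 0 8.7;0 0 2 0 0 0 8.7;0 0 3.5 0 0 0 8.7;0 0 4 0 0 0 8.7;0 2 2 0 0 -0.025 8.7;-0.2 3.8 0 0 0 -0.025 8.7;-0.2 3.8 0 0 0 -0.025 8.7")

```text
clock: 20.43
eef_pos: [0.4547, -0.1684, 0.1732]
ee_rot: [[0.954, -0.299, 0.004], [-0.299, -0.954, -0.001], [0.004, 0.0, -1.0]]
wrist_force: [-0.1, 0.9, -0.8]
opening: 0.087
gripper_force: 0.0
```

Call:
apply_moves(commands="-0.2 3.8 0 0 0 -0.025 8.7;-0.2 3.8 0 0 0 -0.025 8.7;-0.2 3.8 0 0 0 -0.025 8.7;0 3.8 0 0 0 -0.025 8.7;0 1.2 -2 0 0 -0.025 8.7;0 0 -4 0 0 0 8.7;0 0 -2 0 0 0 8.7;0 0 0 0 0 0 8.7;0 0 0 0 0 0 8.7;0 0 0 0 0 0 8.7")

```text
clock: 21.27
eef_pos: [0.4486, -0.0042, 0.0925]
ee_rot: [[0.911, -0.412, 0.001], [-0.412, -0.911, 0.0], [0.001, -0.001, -1.0]]
wrist_force: [-0.4, -0.7, 0.5]
opening: 0.0869
gripper_force: 0.0
```

```bash
python3 - <<'E'
from h import *
st(); c=snap("wrist","w9"); s=snap("top","t9")
im=cv2.imread("pics/w9.png"); t=s["img"]
cv=np.zeros((600,800,3),np.uint8); cv[:330]=im[150:480]
cv[335:535,:240]=cv2.resize(t[200:260,340:412],None,fx=3.334,fy=3.334)[:200,:240]
cv[335:535,250:490]=cv2.resize(t[200:260,110:182],None,fx=3.334,fy=3.334)[:200,:240]
cv2.imwrite("pics/m9.png",cv)
E
```

```text
t 21.27 pos [ 0.4486 -0.0042  0.0925] yaw y-axis -114.34 z [ 0.001  0.    -1.   ] op 0.0869
```

View pics/m9.png

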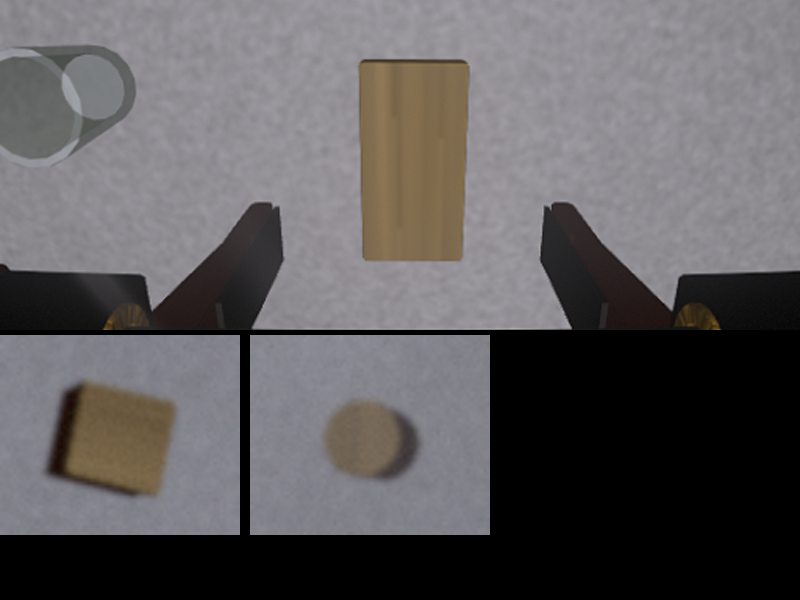

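The oblong lid is aligned with the jaws, with corners at (360,62), (469,64), (463,261) and (363,261). The top view shows the square and round lids covering their pots.

```bash
python3 - <<'E'
from h import *
c=np.load("pics/w9.npz");t=np.load("pics/t9.npz")
P=ray(c,np.array([[360,212],[469,214],[463,411],[363,411]])/1.5625-.2,.014);print(P.mean(0),np.degrees(np.arctan2(*(P[0]-P[3])[1::-1])),np.degrees(np.arctan2(*(P[1]-P[2])[1::-1])))
G=lambda p,off,z: ray(t,np.array(off)+np.array(p)/3.334-.35,z)
P=G(np.array([[83,383],[175,404],[160,493],[68,478]])-[0,335],[340,200],.062);print("sq",P.mean(0),np.degrees(np.arctan2(*(P[0]-P[3])[1::-1])))
print("round",G([[363-250,440-335]],[110,200],.069))
E
```

```text
[ 0.44693646 -0.00399044  0.014     ] -24.988040626933657 -24.254876402589545
sq [ 0.4531829  -0.26115676  0.062     ] -10.120294649029784
round [[0.43901641 0.25387843 0.069     ]]
```

Call:
apply_moves(commands="-0.15 0 -3 0 0 0 8.7;0 0 -3 0 0 0 8.7;0 0 -1.6 0 0 0 8.7;0 0 -0.8 0 0 0 8.7;0 0 0 0 0 0 8.7;0 0 0 0 0 0 7;0 0 0 0 0 0 5.8;0 0 0 0 0 0 5.8;0 0 0 0 0 0 4.5;0 0 0 0 0 0 4.5")

```text
clock: 22.2
eef_pos: [0.4467, -0.004, 0.0081]
ee_rot: [[0.911, -0.412, 0.001], [-0.412, -0.911, 0.0], [0.001, -0.001, -1.0]]
wrist_force: [0.4, 0.2, 0.0]
opening: 0.057
gripper_force: 0.0
```

Call:
apply_moves(commands="0 0 0 0 0 0 4.5;0 0 0 0 0 0 4.5;0 0 0 0 0 0 4.5;0 0 0 0 0 0 4.5;0 0 0 0 0 0 4.5")

```text
clock: 22.62
eef_pos: [0.4465, -0.004, 0.0078]
ee_rot: [[0.911, -0.412, 0.0], [-0.412, -0.911, -0.0], [0.0, -0.0, -1.0]]
wrist_force: [-2.0, -1.2, 6.3]
opening: 0.0499
gripper_force: 15.0
```

Call:
apply_moves(commands="0 0 1 0 0 0 4.5;0 0 3 0 0 0.04 4.5;0 0 4 0 0 0.08 4.5;0 0 4 0 0 0.08 4.5;2 0.1 2 0 0 0.08 4.5;2.5 0.2 0 0 0 0.08 4.5;2.5 0.2 0 0 0 0.08 4.5;2.5 0.2 0 0 0 0.08 4.5;2.5 0.2 0 0 0 0.08 4.5;2.5 0.2 0 0 0 0.08 4.5")

```text
clock: 23.45
eef_pos: [0.592, 0.007, 0.148]
ee_rot: [[0.966, 0.257, -0.0], [0.257, -0.966, -0.0], [-0.0, 0.0, -1.0]]
wrist_force: [1.2, -0.3, -1.2]
opening: 0.05
gripper_force: 15.0
```

Call:
apply_moves(commands="2.5 0.2 0 0 0 0.08 4.5;2.3 0.2 0 0 0 0.08 4.5;0 0 -2 0 0 0 4.5;0 0 -3 0 0 0 4.5;0 0 -2 0 0 0 4.5;0 0 -0.8 0 0 0 4.5;0 0 0 0 0 0 4.5;0 0 0 0 0 0 4.5;0 0 0 0 0 0 4.5;0 0 0 0 0 0 4.5")

```text
clock: 24.28
eef_pos: [0.6403, 0.0111, 0.0713]
ee_rot: [[0.915, 0.404, 0.003], [0.404, -0.915, 0.0], [0.003, 0.001, -1.0]]
wrist_force: [-0.0, -0.1, -1.5]
opening: 0.0494
gripper_force: 15.0
```

Call:
apply_moves(commands="-0.05 -0.15 -0.7 0 0 0 4.5;0 0 -0.7 0 0 0 4.5;0 0 -0.6 0 0 0 4.5;0 0 -0.2 0 0 0 4.5;0 0 0 0 0 0 4.5;0 0 0 0 0 0 4.5;0 0 0 0 0 0 4.5;0 0 0 0 0 0 4.5")

```text
clock: 24.95
eef_pos: [0.6385, 0.0093, 0.0473]
ee_rot: [[0.915, 0.404, -0.001], [0.404, -0.915, -0.0], [-0.001, 0.0, -1.0]]
wrist_force: [-1.7, -0.9, 3.0]
opening: 0.0495
gripper_force: 15.0
```

Contact. I'll release, rise and take a wide check picture.

Call:
apply_moves(commands="0.05 0 0 0 0 0 5.5;0 0 0 0 0 0 7;0 0 0 0 0 0 8.5;0 0 0 0 0 0 8.7;0 0 2 0 0 0 8.7;0 0 4 0 0 0 8.7;0 0 4 0 0 -0.08 8.7;0 0 4 0 0 -0.08 8.7;-1 0 4 0 0 -0.08 8.7;-2 0 3.5 0 0 -0.08 8.7")

```text
clock: 25.78
eef_pos: [0.6105, 0.0098, 0.2651]
ee_rot: [[0.996, 0.092, 0.003], [0.092, -0.996, 0.001], [0.003, -0.001, -1.0]]
wrist_force: [-0.4, 0.2, 0.7]
opening: 0.0872
gripper_force: 0.0
```

Call:
apply_moves(commands="-2 0 3 0 0 -0.08 8.7;-2.5 0 2 0 0 0 8.7;-2.5 0 2 0 0 0 8.7;-1 0 0 0 0 0 8.7;0 0 0 0 0 0 8.7;0 0 0 0 0 0 8.7;0 0 0 0 0 0 8.7;0 0 0 0 0 0 8.7;0 0 0 0 0 0 8.7")

```text
clock: 26.53
eef_pos: [0.5296, 0.0095, 0.3311]
ee_rot: [[1.0, 0.016, -0.002], [0.016, -1.0, 0.0], [-0.002, -0.0, -1.0]]
wrist_force: [-0.1, 0.6, 0.2]
opening: 0.0872
gripper_force: 0.0
```

```bash
python3 - <<'E'
from h import *
st(); c=snap("wrist","w10")
def box(x,y,z,a,b,yaw):
    q=np.radians(yaw); R=np.array([[np.cos(q),-np.sin(q)],[np.sin(q),np.cos(q)]])
    return np.c_[np.array([[a,b],[a,-b],[-a,-b],[-a,b]])/2@R.T+[x,y],np.full(4,z)]
th=np.linspace(0,2*np.pi,40)
S=4; im=cv2.resize(c["img"],None,fx=S,fy=S,interpolation=cv2.INTER_CUBIC)
for P in (box(.6506,.2482,.044,.12,.056,-9.9),box(.6398,.0091,.054,.1,.05,23.7),box(.4578,-.2638,.062,.064,.064,-12.9),np.c_[.4431+.026*np.cos(th),.2533+.026*np.sin(th),0*th+.069]):
    cv2.polylines(im,[np.int32((proj(c,P)+.5)*S)],True,(255,0,0),1)
cs=[]
for x,y,z in ((.6506,.2482,.044),(.6398,.0091,.054),(.4578,-.2638,.062),(.4431,.2533,.069)):
    u,v=np.int32(proj(c,[[x,y,z]])[0]*S); print(u/S,v/S); 
    p=cv2.copyMakeBorder(im,220,220,220,220,cv2.BORDER_CONSTANT)[v+220-148:v+220+148,u+220-198:u+220+198]; cs.append(p)
cv2.imwrite("pics/m10.png",np.vstack([np.hstack(cs[:2]),np.hstack(cs[2:])]))
E
```

```text
t 26.53 pos [0.5296 0.0095 0.3311] yaw y-axis -89.1 z [-0.002  0.    -1.   ] op 0.0872
76.75 55.25
264.5 63.0
460.0 209.25
82.0 215.25
```

View pics/m10.png

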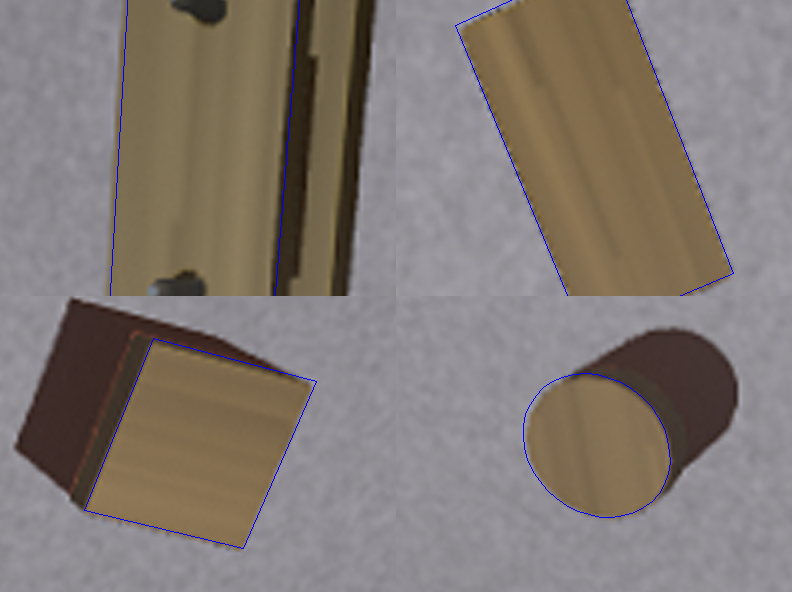

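All four pieces match their predicted outlines within about 1 mm, and the arm is clear. I'm handing in.

```bash
python3 -c "
from bench import ctrl
print(ctrl.job_done())"
```

```text
the job is handed in; nothing more can be done
None
```

I handed the job in at about 26.6 s of the 136 s allowed: all three lids are on their pots and the press board is down over both pins, each within about 1 mm of target in the last picture; the votive cup was never touched, and the hand-in gave no verdict.

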